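# Sweep stretcher keys off the bench board into the tray

## Robot

A 6-joint arm with a two-finger parallel gripper is mounted at the origin on the work surface. World frame = base frame: x ahead of the robot, y to its left, z up, the work surface at z = 0. Lengths are in mm, angles in degrees, forces in N, time in s.
With the tool pointing down it reaches from about 300 to 825 mm from the base axis. Payload 5.4 kg.
Tool frame: the origin (TCP) lies between the finger pads; the fingertips stand 19 mm ahead of it and the grasp point (between the pads) is the TCP; z points along the fingers, y is the line along which they close (so a half turn about z gives the same grasp; the last joint's range is limited). The gripper opens to 92 mm and grips with 3 to 60 N. Pads are 20 mm wide; open, the fingers measure 128 mm over their backs; the gripper's body (75 mm by 189 mm) begins 69 mm behind the grasp point.
Start: joints at [-75.579, 9.076, 91.501, -0, 79.423, -12.038], TCP at [256.172, -514.764, 233.601] pointing down, gripper open.
Joint ranges: [-166.64, 166.64], [-54.1, 131.32], [10.49, 154.53], [-73.88, 253.88], [9.74, 151.15], [-171.62, 171.62]. Speed limits (degrees/s): [147.25, 147.25, 180, 180, 180, 180].

## Interface

Orientations are given as [roll, pitch, yaw] about the fixed x, y, z axes, in that order (R = Rz(yaw) Ry(pitch) Rx(roll)).
In Python, from bench import manip gives the robot as it stands. Calls block until the motion is done:
- manip.move_to(position, orientation): joint-space move of the TCP to a pose.
- manip.movel(position, frame=None, feed=150, threshold=None): straight line of the TCP; frame=None keeps the orientation; feed is the mean speed in mm/s. With threshold (N) it stops when the force on the tool has changed by that much, and returns True; else False.
- manip.move_j(angles): joint-space move.
- manip.move_gripper(opening, squeeze=None): finger opening in mm; squeeze is the grip in N (None keeps the last); returns when the fingers have stopped.
- manip.pause(seconds).
- manip.inverse_kinematics(position, orientation): joint angles nearest the present ones, or None.
- manip.get_state(): the state.
- manip.snapshot(name): name is "scene" or "top" or "wrist"; returns a dict with "color" (384x512x3 uint8, blue, green, red), "intrinsics" (3x3 intrinsics, pixels), "xyz" and "orientation" of the camera in the world. Camera axes: x right, y down, z forward; pixel columns grow to the right and rows downward; lengths in mm; the calibration is good to about 2 mm. A picture is of the moment at which its call begins. There is no depth.
A pose or a line that the arm cannot do raises manip.Unreachable and nothing moves.
- manip.job_done(): hands the job in; it is judged then, once.
Trained networks look in the newest picture that a camera, given by its name, has taken for a name from the list of things; names that differ only in an ending like _2 or _b are one class to them, and where a whole thing is asked for, a point or a joint stands for the part that bears it (a point fixed in the world has none). Each returns a list of dicts, best first, with "conf" (0 to 1); they miss things now and then, are a little off and sometimes report something else, mostly with a low value. They report only what shows in the picture. A call takes as long as a camera call.
- manip.spot_in(camera, query): "point" ([x, y, z] in mm, in world coordinates, good to about 4 mm: the middle of the surface that is visible of it).
- manip.mark_of(camera, query): "point" ([x, y, z] in mm, in world coordinates, good to about 4 mm: a listed point, or the origin of a listed thing).
The state is a dict: "time": time; "joints": joint angles; "joint_velocities": joint speeds; "effort": joint torques, N m; "tcp_pos": TCP position; "orientation": TCP orientation; "force": force on the tool from outside, world axes, zero at the start; "wrist_torque": the same for the moment, N m; "finger_gap": finger opening in mm; "finger_force": force on a finger pad.
Only numpy, scipy, OpenCV 4.12 (cv2) and the standard library are available. Lean on these libraries where they do the work, as an engineer would, in place of code of your own. Each camera call takes 0.05 s, during which the arm holds its last target. There are 200 camera calls.

## Task

Clear the three loose wooden stretcher keys off the bench board: with the closed fingers, sweep them across the board and over its open end so that all three drop into the metal tray standing there. Only push the keys, do not pick them up, and leave the paint jar on the board, the round palette and the brush where they are.

Things in the scene. Friction and masses are not known exactly. Their poses are not given: they have to be found in the camera images.
- board: fixed grey board, 280 x 280 mm, flat top 26 mm above the table. Origin: centre of its underside. Its x points away from the robot (yawed a little). Along the near and far edges (x = -134, +134 mm) run battens 12 mm wide, 8 mm above the top; its ends (y = -140, +140 mm) are open, no lip. Keys and jar stand in four lanes along y (x about -84, -28, 28, 84 mm), in any order
- tray: fixed shallow aluminium tray, open on top, 310 mm (x, along the board's end) x 120 mm (y) x 20 mm high, walls 4 mm, floor 4 mm. It stands on the table against one open end of the board (either the +y or the -y end), 2 mm from it, its rim 6 mm lower than the board's top. Origin: centre of its underside; axes parallel to the board's
- key1: loose beech canvas-stretcher key: a flat wooden wedge lying on the board, 44 mm long (its x), 10 mm thick, tapering in width (its y) from 22 mm at its +x end to 15 mm at its -x end, about 15 g. Origin: centre of its underside. The three keys are alike and lie at any angle, each in a lane of its own across the board
- key2: loose beech canvas-stretcher key: a flat wooden wedge lying on the board, 44 mm long (its x), 10 mm thick, tapering in width (its y) from 22 mm at its +x end to 15 mm at its -x end, about 15 g. Origin: centre of its underside. The three keys are alike and lie at any angle, each in a lane of its own across the board
- key3: loose beech canvas-stretcher key: a flat wooden wedge lying on the board, 44 mm long (its x), 10 mm thick, tapering in width (its y) from 22 mm at its +x end to 15 mm at its -x end, about 15 g. Origin: centre of its underside. The three keys are alike and lie at any angle, each in a lane of its own across the board
- jar: loose squat glass paint jar with black lid standing on the board in one of the four lanes, 40 mm diameter, 34 mm high, 150 g. Origin: centre of its underside. To be left alone
- palette: loose round white mixing palette with wells, 110 mm diameter, 12 mm thick, lying on the table at the board's other end. Origin: centre of its underside. To be left alone
- brush: loose flat paint brush, about 200 mm long, 50 mm wide, lying on the table beyond the board's far edge. To be left alone

How it is judged (in metres and radians):
At the end, for the whole second after the job is handed in: All three keys are at rest in the tray, flat, leaning on its wall or on one another (origin within its outline, less than 28 mm above the tray's underside), none still touching the board; jar upright (within 0.2 rad), and jar, palette and brush within 25 mm of where they started (x of key1 in the frame of tray between -0.155 and 0.155 m and y of key1 in the frame of tray between -0.06 and 0.06 m and z of each of key1, key2, key3 in the frame of tray below 0.028 m and contact force between each of key1, key2, key3 and board below 0.03 N and linear speed of each of key1, key2, key3 below 0.02 m/s and x of key2 in the frame of tray between -0.155 and 0.155 m and y of key2 in the frame of tray between -0.06 and 0.06 m and x of key3 in the frame of tray between -0.155 and 0.155 m and y of key3 in the frame of tray between -0.06 and 0.06 m and distance of each of jar, palette, brush from where it was at the start of the episode below 0.025 m and angle between jar's own z axis and vertical below 0.2 rad).
It fails at once if a key is lifted more than 20 mm above the board's top (height (world z) of any of key1, key2, key3 above 0.046 m).
It fails at once if the jar is shoved more than 25 mm or tipped (distance of jar from where it was at the start of the episode above 0.025 m or angle between jar's own z axis and vertical above 0.4 rad).
It fails at once if the palette or the brush is moved more than 25 mm (distance of any of palette, brush from where it was at the start of the episode above 0.025 m).
It also fails if it takes over 64 s, if anything falls off the work surface, if the arm or the gripper's body presses on something with over 40 N, if the wrist force passes 120 N, or if a joint passes its speed limit or range.

## Working session

There is one attempt and no reset: what is moved stays moved. The work goes in short steps, each a Python script; the robot and the scene stay as the last script left them, time stands still between calls to the robot, and variables do not carry over. Pictures are saved under pics/ and viewed, at most 10 in all, crops included, and the job is handed in when it is done.

```bash
mkdir -p pics
python3 - <<'E'
from bench import manip
import cv2
for c in ["top","scene"]:
    s=manip.snapshot(c); cv2.imwrite(f"pics/{c}0.png",s["color"])
    print(c,s["intrinsics"],s["xyz"],s["orientation"])
    for q in ["board","tray","key1","jar","palette","brush"]:
        print(q,[(d["conf"],d["point"]) for d in manip.mark_of(c,q)][:5])
print(manip.get_state())
E
```

```text
top [[412.70055094   0.         256.24217454]
 [  0.         412.70055094 187.14680918]
 [  0.           0.           1.        ]] [5.14560673e+02 5.25942614e-01 7.36257013e+02] [-170.79781188    2.02993431  -89.24527834]
board [(0.66, [549.2, -51.5, 3.3])]
tray []
key1 [(0.81, [627.6, -18.5, 21.3]), (0.61, [464.7, -88.9, 25.3])]
jar [(0.91, [520.4, -97.0, 25.3])]
palette [(0.64, [538.2, -257.7, 4.3])]
brush [(0.87, [735.2, -84.3, -2.1])]
scene [[465.36891487   0.         256.44645454]
 [  0.         465.36891487 199.31457776]
 [  0.           0.           1.        ]] [840.33686863 395.27628062 778.08154297] [-147.23429245   -0.83835946  148.97121046]
board [(0.8, [549.1, -51.7, 2.7])]
tray [(0.68, [551.8, 150.1, 0.0])]
key1 [(0.73, [630.2, -22.1, 23.5]), (0.58, [571.6, -15.8, 21.1]), (0.51, [462.9, -85.4, 25.7])]
jar [(0.83, [517.5, -99.8, 24.2])]
palette [(0.83, [542.0, -257.4, -1.2])]
brush [(0.92, [732.5, -88.2, -0.5])]
{'time': 0.7, 'joints': array([-7.55781229e+01,  9.07449397e+00,  9.15007212e+01,  1.07559311e-03,
        7.94233107e+01, -1.20390800e+01]), 'joint_velocities': array([ 0.0003103 , -0.04234144, -0.02728889,  0.03282696, -0.06643521,
        0.02975572]), 'effort': array([ 4.16616685e-04, -3.85482574e+01, -3.22302639e+01,  7.02691544e-02,
        3.07904079e-02, -4.97735527e-06]), 'tcp_pos': array([ 256.18593361, -514.7659114 ,  233.61809572]), 'orientation': array([ 1.79998338e+02, -7.26597561e-04,  2.64607597e+01]), 'force': array([ 0.45771983,  0.43090524, -0.96664482]), 'wrist_torque': array([0.00029377, 0.05151524, 0.01380513]), 'finger_force': 0.0, 'finger_gap': 92.23501792594202}
```

View pics/top0.png

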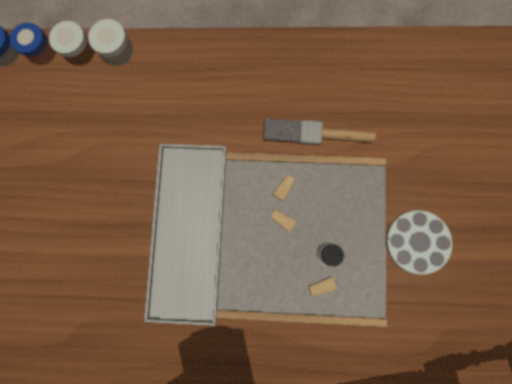

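View pics/scene0.png

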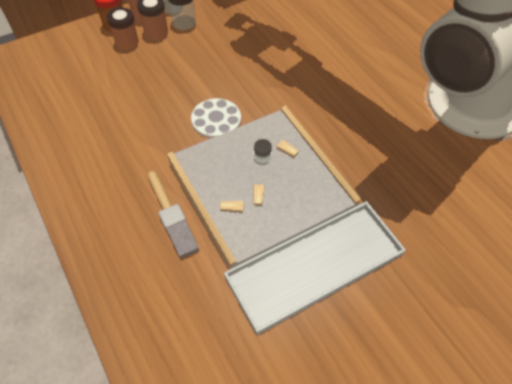

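The top view shows the tray at the +y (left) end. The keys are at about (285,187), (283,220) and (322,287), the jar is at (332,255), the palette is off the right end, and the brush lies beyond the far edge. Next I'll back-project the keys and the board edges.

```bash
cat > h.py <<'E'
from bench import manip
import cv2, numpy as np
from scipy.spatial.transform import Rotation as R
def bp(s,px,z):
    px=np.atleast_2d(px).astype(float)
    d=np.c_[px,np.ones(len(px))]@np.linalg.inv(s["intrinsics"]).T@R.from_euler('xyz',s["orientation"],degrees=True).as_matrix().T
    c=np.array(s["xyz"]); return (c+d*((z-c[2])/d[:,2])[:,None])[:,:2]
def keys(s,z=36,box=None):
    hsv=cv2.cvtColor(s["color"],cv2.COLOR_BGR2HSV)
    m=cv2.inRange(hsv,(10,70,140),(28,255,255))
    out=[]
    for c in cv2.findContours(m,0,2)[0]:
        if cv2.contourArea(c)>60:
            p=bp(s,c[:,0],z).astype(np.float32); out.append(cv2.minAreaRect(p))
    return out
E
python3 - <<'E'
from h import *
s=manip.snapshot("top")
for r in keys(s): print(np.round(np.r_[r[0],r[1],r[2]],1))
print(bp(s,[[227,156],[386,160],[386,323],[218,316]],34).round(1))
print(bp(s,[[332,255]],60).round(1))
print(bp(s,[[160,145],[226,147],[214,324],[146,321]],20).round(1))
for p in [(465,-190,80),(465,140,80)]:
  for yaw in(0,90,-90,5): print(p,yaw,manip.inverse_kinematics(p,[180,0,yaw]))
E
```

```text
[412.1 -48.6 274.8  12.1  88.1]
[462.6 -84.3  20.7  43.3  18.8]
[572.6 -18.3  43.5  21.2  56.8]
[629.4 -21.4  21.1  43.5  59.5]
[679.1 -57.7 276.2  12.8  88.3]
[ 723.  -132.6   92.1   13.8   85.2]
[[ 682.9   78.9]
 [ 677.1 -196.3]
 [ 406.7 -186.4]
 [ 412.6   87.1]]
[[514.3 -97.4]]
[[706.1 202.2]
 [702.8  82.6]
 [397.5  95.2]
 [400.2 210.5]]
(465, -190, 80) 0 [-3.60344227e+01  8.77244522e+00  1.10589863e+02 -2.54444375e-14
  6.06376921e+01  5.39655773e+01]
(465, -190, 80) 90 [-36.03442268   8.77244522 110.58986273   0.          60.63769205
 -36.03442268]
(465, -190, 80) -90 [-3.60344227e+01  8.77244522e+00  1.10589863e+02 -2.54444375e-14
  6.06376921e+01  1.43965577e+02]
(465, -190, 80) 5 [-3.60344227e+01  8.77244522e+00  1.10589863e+02 -2.54444375e-14
  6.06376921e+01  4.89655773e+01]
(465, 140, 80) 0 [ 2.46149665e+00  6.41062067e+00  1.13232687e+02 -2.54444375e-14
  6.03566924e+01  9.24614966e+01]
(465, 140, 80) 90 [ 2.46149665e+00  6.41062067e+00  1.13232687e+02 -2.54444375e-14
  6.03566924e+01  2.46149665e+00]
(465, 140, 80) -90 None
(465, 140, 80) 5 [ 2.46149665e+00  6.41062067e+00  1.13232687e+02 -2.54444375e-14
  6.03566924e+01  8.74614966e+01]
```

```bash
cat >> h.py <<'E'
u=np.array([0.031,1.0]); O=[180,0,88.2]; Z=47.8
def at(k,y,z): return [k[0]+u[0]*(y-k[1]),y,z]
def start(k,y0):
    manip.move_to(at(k,y0,100),O); manip.movel(at(k,y0,Z),feed=80)
E
python3 - <<'E'
from h import *
manip.move_gripper(0)
k=(461.5,-84.3); start(k,-140)
print(manip.movel(at(k,25,Z),feed=50,threshold=25))
st=manip.get_state(); print(st["time"],st["tcp_pos"],st["force"])
s=manip.snapshot("top"); cv2.imwrite("pics/a1.png",s["color"][120:340,120:460].repeat(2,0).repeat(2,1))
for r in keys(s): print(np.round(np.r_[r[0],r[1],r[2]],1))
E
```

```text
False
7.9917 [464.9057663   24.93021306  47.80531102] [-0.39147628  0.01018421 -0.1723544 ]
[ 409.3 -134.4  106.2   12.6   88.1]
[573.  -18.6  42.8  21.   53.6]
[629.4 -20.6  21.6  43.7  61.1]
[679.9 -57.6 276.3  13.9  88.2]
[ 723.1 -133.2   93.8   15.    84.8]
```

View pics/a1.png

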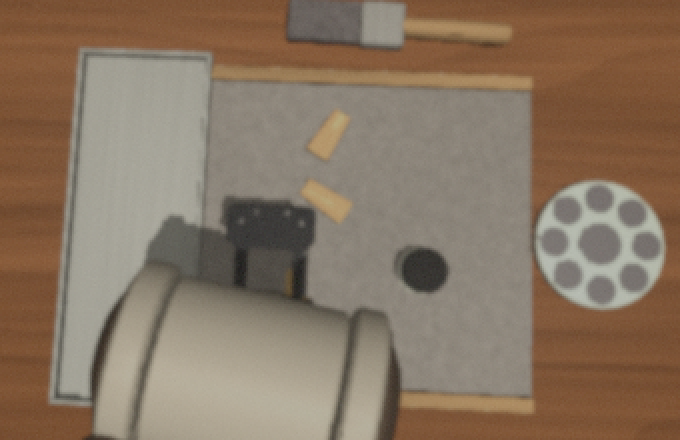

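The jar, palette and brush haven't moved. The arm hides the key, but an orange patch shows at crop (290,280), so I'll check from the scene camera.

Run:
```python
from h import *
s=manip.snapshot("scene"); cv2.imwrite("pics/a2.png",s["color"][90:340,140:420].repeat(2,0).repeat(2,1))
print([(d["conf"],d["point"]) for d in manip.mark_of("scene","key1")])
for r in keys(s): print(np.round(np.r_[r[0],r[1],r[2]],1))
```

```text
[(0.78, [478.6, 53.7, 27.0]), (0.67, [631.0, -19.4, 23.6]), (0.45, [569.9, -17.5, 25.5])]
[633.6 -19.9  22.1  41.3  59.5]
[481.7  57.3  43.5  17.3  78.5]
[576.9 -15.6  45.7  19.4  59.2]
[110.9 -50.8 614.6 260.   35.2]
[ -10.5 -296.2  249.9  130.7   13.8]
[ 592.4 -133.9 1043.5  912.6   71.4]
```

View pics/a2.png

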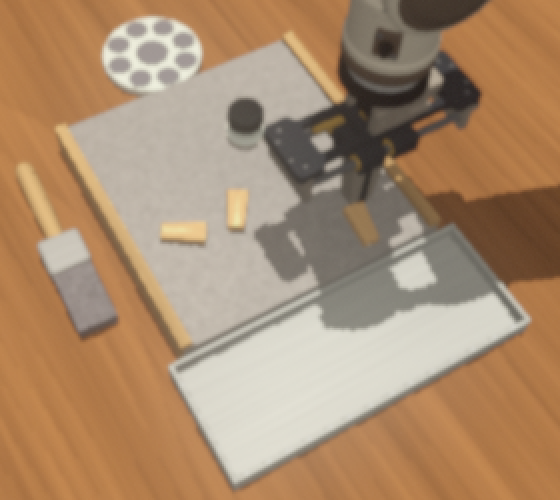

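The key lies lengthwise ahead of the fingers at about (478,55), drifting toward +x. I'll recentre behind it and push it off.

Run:
```python
from h import *
manip.movel([465,15,Z],feed=80); manip.movel([476,15,Z],feed=60)
manip.movel([478,118,Z],feed=50)
manip.movel([478,118,100],feed=150)
k=(573,-18); start(k,-75)
manip.movel(at(k,20,Z),feed=50)
print(manip.get_state()["time"])
s=manip.snapshot("scene"); cv2.imwrite("pics/b1.png",s["color"][90:340,140:420].repeat(2,0).repeat(2,1))
print([(d["conf"],d["point"]) for d in manip.mark_of("scene","key1")])
for r in keys(s)[:4]: print(np.round(np.r_[r[0],r[1],r[2]],1))
```

```text
15.175
[(0.75, [572.9, 51.6, 24.3]), (0.57, [477.4, 119.7, 4.7]), (0.46, [630.7, -20.1, 28.3])]
[490.4 129.6  42.4  19.3  85.5]
[575.2  55.4  43.8  18.7  66.1]
[ 195.7 -304.9  247.   129.6   15.4]
[ 138.8 -116.8  678.9  417.4   49.4]
```

View pics/b1.png

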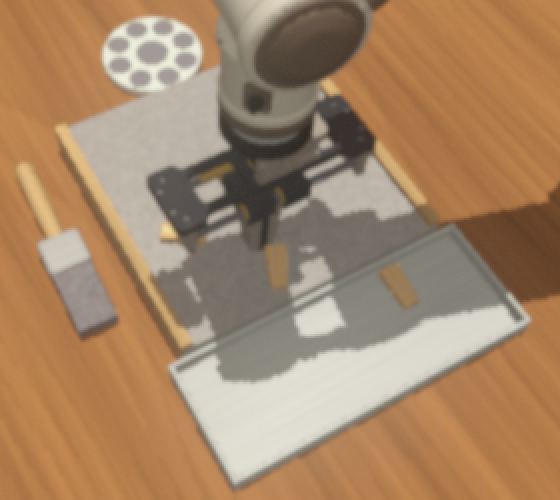

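The first key is flat in the tray at crop (398,285). The second is centred ahead of the fingers at crop (277,265), so I'll keep pushing it and then do the third.

Run:
```python
from h import *
k=(573,-18)
manip.movel(at(k,116,Z),feed=50)
manip.movel(at(k,116,100),feed=150)
k=(629.4,-21); start(k,-75)
manip.movel(at(k,30,Z),feed=50)
print(manip.get_state()["time"])
s=manip.snapshot("scene"); cv2.imwrite("pics/c1.png",s["color"][90:340,140:420].repeat(2,0).repeat(2,1))
print([(d["conf"],d["point"]) for d in manip.mark_of("scene","key1")])
for r in keys(s)[:4]: print(np.round(np.r_[r[0],r[1],r[2]],1))
```

```text
21.7083
[(0.65, [630.6, 50.7, 26.1]), (0.59, [475.5, 120.2, 5.4])]
[573.4 144.6  22.   41.8  26. ]
[631.1  50.1  21.1  42.5  83.8]
[491.7 129.8  43.7  20.1  83.8]
[ 305.3 -283.2  233.3  131.5   15.6]
```

View pics/c1.png

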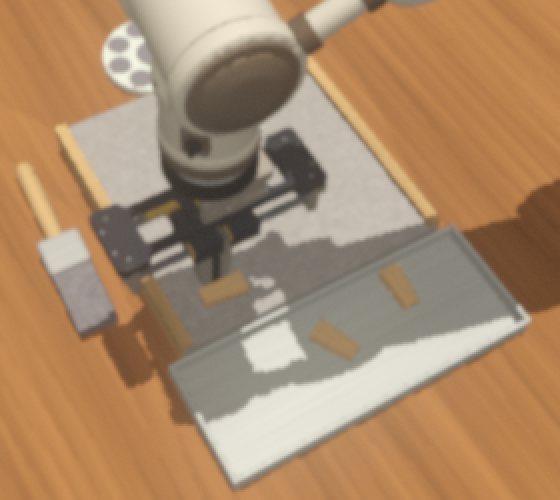

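The second key is flat in the tray at crop (333,338). The third lies broadside and centred ahead of the fingers at crop (223,288), so I'll finish the push.

Run:
```python
from h import *
k=(629.4,-21)
manip.movel(at(k,116,Z),feed=50)
manip.movel(at(k,116,120),feed=150)
manip.move_to([350,-200,250],O)
manip.pause(0.5)
print(manip.get_state()["time"])
s=manip.snapshot("top"); cv2.imwrite("pics/d1.png",s["color"][90:370,120:480].repeat(2,0).repeat(2,1))
for r in keys(s,14): print(np.round(np.r_[r[0],r[1],r[2]],1))
for q in ["jar","palette","brush"]: print(q,[(d["conf"],d["point"]) for d in manip.mark_of("top",q)])
```

```text
26.4417
[410.8  25.6 132.1  11.5  88.3]
[477.3 120.5  42.   19.   87.5]
[560.7 135.7  19.1  42.2  27.3]
[631.9  98.8   9.7  41.7  85.3]
[684.4 -59.5 284.8  13.2  88.2]
[ 729.4 -137.5   96.8   15.    85.1]
jar [(0.66, [516.2, -98.1, 24.8])]
palette [(0.95, [535.7, -255.1, 1.8])]
brush [(0.73, [733.7, -84.0, -3.2])]
```

View pics/d1.png

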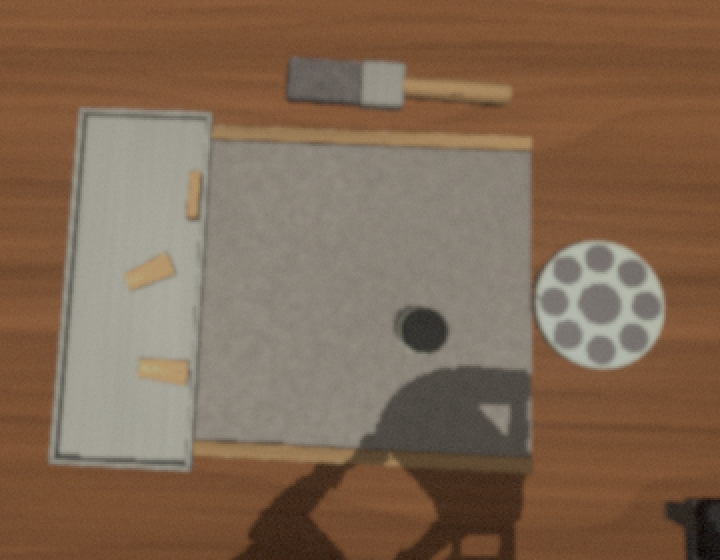

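Two keys lie flat in the tray, and the jar, palette and brush are in place. The third, at crop (194,195), stands on edge by the near wall, so I'll look closer to see whether it touches the board.

Run:
```python
from h import *
s=manip.snapshot("scene"); a=cv2.resize(s["color"][210:300,200:320],None,fx=5,fy=5,interpolation=cv2.INTER_CUBIC)
manip.move_to([600,150,230],O)
w=manip.snapshot("wrist"); cv2.imwrite("pics/e1.png",np.hstack([cv2.resize(a,(400,300)),cv2.resize(w["color"],(400,300))]))
print(manip.get_state()["time"])
```

```text
28.325
```

View pics/e1.png

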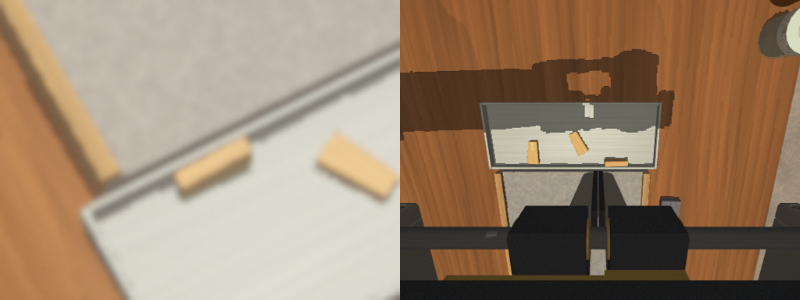

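The left view shows the third key on edge against the tray's inner wall. The wall and gap put the board 6 mm beyond the tray's inner face, so the key stays clear of it. That counts as leaning on the wall, so I'm handing in.

```bash
python3 -c "
from bench import manip
print(manip.job_done())"
```

```text
the job is handed in; nothing more can be done
None
```

I swept all three keys into the tray and handed the job in at about 28 s: two lie flat, one stands on edge against the tray's near wall, apparently clear of the board, and the jar, palette and brush did not visibly move; no verdict was returned.

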